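# Load an offcut into the drilling jig

## Robot

A 7-joint arm with a two-finger parallel gripper is mounted at the origin on a cart in front of the work surface, level with it; the furniture and walls round the work are solid. World frame = base frame: x ahead of the robot, y to its left, z up, the work surface at z = 0. Lengths are in m, angles in rad, forces in N, time in s.
With the tool pointing down it reaches from about 0.4 to 0.85 m from the base axis. Payload 10.4 kg.
Tool frame: the origin (TCP) lies on the centre line of the jaws, within the pads' length; the fingertips stand 17 mm ahead of it and the grasp point (between the pads) lies 2 mm behind it; z points along the fingers, y is the line along which they close (so a half turn about z gives the same grasp; the last joint's range is limited). The gripper opens to 85 mm and grips with 20 to 120 N. Pads are 22 mm wide; open, the fingers measure 114 mm over their backs; the gripper's body (76 mm by 85 mm) begins 54 mm behind the grasp point. The pads swing forward as they close: fully open they stand 13 mm farther back than shut.
Start: joints at [1.182, 0.332, -0.065, 1.46, 0.022, 1.35, -0.088], TCP at [0.224, -0.584, 0.248] pointing down, gripper open.
Joint ranges: [-2.6, 2.6], [-0.5, 2.12], [-1.47, 1.34], [0.16, 2.42], [-1.27, 4.41], [0.06, 2.06], [-2.6, 2.6]. Speed limits (rad/s): [2.22, 2.22, 2.79, 2.79, 3.14, 3.14, 3.14].

## Interface

Orientations are given as a unit quaternion [x, y, z, w].
In Python, from workcell import sensors, imaging, order, spotter gives the robot as it stands. The module is installed in compiled form; this text tells all that it offers.
- The arm moves only by the shell command python3 -m inch 'ROWS' [FORCE]. ROWS is JSON, a list that holds one entry, the list of rows, each a list of 7 numbers: the shift along the tool's x, y, z in m, then the turn, a rotation vector about the tool's x, y, z in rad, then the closure, from -1 (fully open) to 1 (shut). In form: [[[x, y, z, ax, ay, az, hand], ...]]. A call has 1 to 10 rows; each row is the pose to reach, as a shift and turn from the pose commanded when the call began, along the tool's axes at that moment; what a row does not reach only later rows make up. A row lasts 1/10 s, in which the tool goes at most 50 mm and 8.59 degrees, less where a joint would pass 70% of its speed; a pose out of reach is approached as far as the arm can. A call with a gripper value outside its range is refused whole. The fingers move at their own pace and stop on an object; FORCE is the grip in N (left out, the last holds). Time passes only in rows, so rows that repeat a pose let the fingers close. It gives the time, the measured TCP pose, the force, the opening and the grip force at its end, in the units of the state.
- sensors.get_obs(): the state, without advancing time (a new reading comes with each control period).
- imaging.camera(name): name is "scene" or "top" or "wrist"; returns the picture (400x640x3 uint8, blue, green, red); there is no depth.
- imaging.calibration(name): a dict with "mtx" (3x3 intrinsics, pixels), "D" ([k1, k2, p1, p2, k3] as OpenCV has them; the pictures are not rectified), "R" (3x3) and "t" (3): a world point X has camera coordinates R X + t; the wrist camera has in their place "tool_from_camera" (4x4, takes a point from camera to tool coordinates, whose origin is the TCP and whose axes are the flange's). Camera axes: x right, y down, z forward; pixel columns grow to the right and rows downward; lengths in m; the calibration is good to about 2 mm. A picture is of the moment at which its call begins: read the wrist's pose just before it. calibration takes no time and is no camera call.
- order.hand_in(): hands the job in; it is judged then, once.
Trained networks look in the newest picture that a camera, given by its name, has taken for a name from the list of things; names that differ only in an ending like _2 or _b are one class to them, and where a whole thing is asked for, a point or a joint stands for the part that bears it (a point fixed in the world has none). Each returns a list of dicts, best first, with "conf" (0 to 1); they miss things now and then, are a little off and sometimes report something else, mostly with a low value. They report only what shows in the picture. A call takes as long as a camera call. They do not tell look-alikes from the thing itself.
- spotter.look_for(label, camera): "pixel" ([column, row] in pixels, amid what is visible of it).
The state is a dict: "clock": time; "joint_pos": joint angles; "joint_velocities": joint speeds; "tau": joint torques, N m; "position": TCP position; "ee_rot": TCP orientation; "ft_force": force on the tool from outside, world axes, zero at the start; "torque": the same for the moment, N m; "grip_width": opening from 0.0 (shut) to 1.0 (fully open); "grasp_force": force on a finger pad.
Only numpy, scipy, OpenCV 4.12 (cv2) and the standard library are available. Lean on these libraries where they do the work, as an engineer would, in place of code of your own. Each camera call takes 0.05 s, during which the arm holds its last target. There are 200 camera calls.

## Task

Load the pine offcut into the drilling jig: slide it lengthwise through the jig's open front, under the metal deck, until its end is against the stop at the back, lying flat and straight on the jig's base, and let go of it. Leave the sanding block and the box of screws where they are.

Things in the scene. Friction and masses are not known exactly. Their poses are not given: they have to be found in the camera images.
- offcut_center (a point): Centre of the loose pine offcut: a plain sawn bar of square section, 45 x 120 x 45 mm, 130 g, flat on the bench (the point is 22.5 mm up). Its y axis runs along the 120 mm length, z up; both ends are alike. Its length is within about 30 degrees of straight ahead. It lies with the sanding block and the screw box, in any of their three places.
- jig_stop (a point): Foot of the stop's face, mid-width, on the top of the base of the drilling jig (fixed on the bench, right of the vice). x points into the jig (away from the robot, within 20 degrees of straight ahead), y left across it, z up. The base, plywood 12 mm thick and 125 mm wide, runs from 118 mm before this face to 22 mm behind it. The stop is a wooden block 50 mm high.
- jig_mouth (a point): Middle of the lower edge of the jig's opening, 40 mm before the stop; axes as jig_stop. Two wooden walls and an aluminium deck form a tunnel from here to the stop: 65 mm wide, 57 mm high above the base, outer top with drill bush 80 mm above the bench. Before it the base is open, with no walls. With the offcut home, 40 mm of it are inside and 80 mm stick out.
- sanding_block: Bystander: flat brown cork sanding block, 64 x 102 x 27 mm, loose; origin at the centre of its underside, y along its length.
- screw_box: Bystander: small orange cardboard box of screws, 50 x 70 x 45 mm, loose, 350 g; origin at the centre of its underside, y along its length.
Things that resemble listed ones, but are neither listed nor needed, are in the scene too. Several things look just like the part that bears jig_stop: the one meant starts farthest to the robot's left.

How it is judged:
At the end, for the whole second after the job is handed in: The offcut lies at rest on the jig's base, its length along the jig within 11 degrees, its centre within 18 mm of the jig's middle line and 17 to 29 mm above the base, its end under the deck and within 12 mm of the stop (centre 50 to 72 mm before the stop's face) (x of offcut_center in the frame of jig_stop between -0.072 and -0.05 m and y of offcut_center in the frame of jig_stop between -0.018 and 0.018 m and z of offcut_center in the frame of jig_stop between 0.017 and 0.029 m and angle between the y axis of offcut_center and the x axis of jig_stop, either way round below 0.19 rad and linear speed of offcut below 0.02 m/s); the robot touches nothing.
It fails at once if the sanding block is moved more than 30 mm (distance of sanding_block from where it was at the start of the episode above 0.03 m).
It fails at once if the box of screws is moved more than 30 mm (distance of screw_box from where it was at the start of the episode above 0.03 m).
It also fails if it takes over 40 s, if anything falls off the work surface, if the arm or the gripper's body presses on something with over 40 N, if the wrist force passes 120 N, or if a joint passes its speed limit or range.

## Working session

There is one attempt and no reset: what is moved stays moved. The work goes in short steps, Python scripts to look and compute and a shell command to move; the robot and the scene stay as the last step left them, time stands still between calls to the robot, and variables do not carry over. Pictures are saved under pics/ and viewed, at most 10 in all, crops included, and the job is handed in when it is done.

```bash
mkdir -p pics; cat > h.py <<'E'
import numpy as np, cv2
from workcell import sensors, imaging, order, spotter
from scipy.spatial.transform import Rotation as Rn
def toolcam(name,obs=None):
    c=imaging.calibration(name)
    if name!="wrist": return c,np.array(c["R"]),np.array(c["t"])
    o=obs or sensors.get_obs(); T=np.eye(4);T[:3,:3]=Rn.from_quat(o["ee_rot"]).as_matrix();T[:3,3]=o["position"]
    M=np.linalg.inv(T@np.array(c["tool_from_camera"])); return c,M[:3,:3],M[:3,3]
def px2w(name,px,z,obs=None):
    c,R,t=toolcam(name,obs)
    p=cv2.undistortPoints(np.array(px,float).reshape(-1,1,2),np.array(c["mtx"]),np.array(c["D"])).reshape(-1,2)
    d=np.c_[p,np.ones(len(p))]@R; o=-R.T@t
    return o+d*((z-o[2])/d[:,2])[:,None]
def w2px(name,X,obs=None):
    c,R,t=toolcam(name,obs)
    return cv2.projectPoints(np.array(X,float).reshape(-1,1,3),cv2.Rodrigues(R)[0],t,np.array(c["mtx"]),np.array(c["D"]))[0].reshape(-1,2)
E
python3 - <<'E'
from h import *
o=sensors.get_obs();print(o)
for n in("scene","top"):
    im=imaging.camera(n);cv2.imwrite(f"pics/{n}0.png",im)
    for l in("offcut_center","jig_stop","sanding_block","screw_box"):
        r=spotter.look_for(l,n)
        for d in r: print(n,l,np.round(d["pixel"]),round(d["conf"],2),px2w(n,d["pixel"],.03)[0].round(3))
E
```

```text
{'clock': 0.0, 'joint_pos': array([ 1.18240093,  0.33284523, -0.06470126,  1.46095637,  0.02160712,
        1.34990947, -0.08849635]), 'joint_velocities': array([-0.00184773,  0.00082156, -0.00029737, -0.00044736,  0.00039306,
       -0.00023747, -0.00062374]), 'tau': array([ 5.92216165e-04, -6.25448728e+01,  4.97341168e-02, -3.91605341e+01,
        1.61858846e-02,  9.85561899e-03, -1.93732654e-05]), 'position': array([ 0.22342241, -0.58331501,  0.24752537]), 'ee_rot': array([ 9.83318020e-01,  1.81893280e-01, -1.65721908e-04, -6.91738919e-04]), 'ft_force': array([-0.28939529, -0.57809493, -0.56666353]), 'torque': array([-0.04929362, -0.02054471,  0.05092396]), 'grasp_force': 0.0, 'grip_width': 0.9995648513070482}
scene offcut_center [334. 173.] 0.79 [0.576 0.041 0.03 ]
scene offcut_center [336. 148.] 0.6 [0.561 0.232 0.03 ]
scene jig_stop [240. 309.] 0.67 [ 0.378 -0.651  0.03 ]
scene jig_stop [327. 204.] 0.64 [ 0.57  -0.156  0.03 ]
scene sanding_block [334. 131.] 0.76 [0.535 0.379 0.03 ]
scene screw_box [337. 146.] 0.73 [0.565 0.25  0.03 ]
top offcut_center [290. 217.] 0.73 [0.566 0.039 0.03 ]
top jig_stop [338. 203.] 0.79 [ 0.562 -0.157  0.03 ]
top jig_stop [481. 215.] 0.58 [ 0.321 -0.632  0.03 ]
top sanding_block [197. 257.] 0.93 [0.518 0.391 0.03 ]
top screw_box [237. 233.] 0.76 [0.567 0.241 0.03 ]
top screw_box [340. 205.] 0.2 [ 0.553 -0.161  0.03 ]
```

View pics/scene0.png

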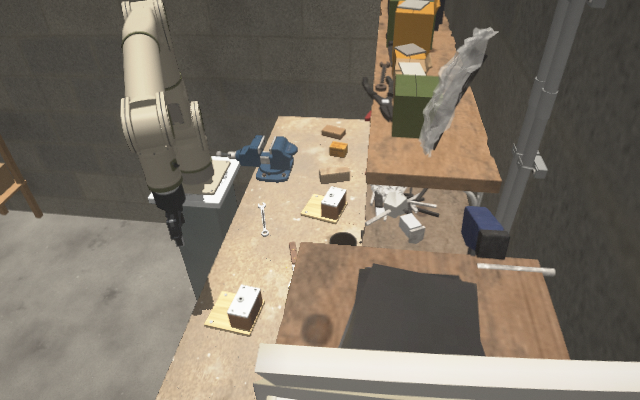

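View pics/top0.png

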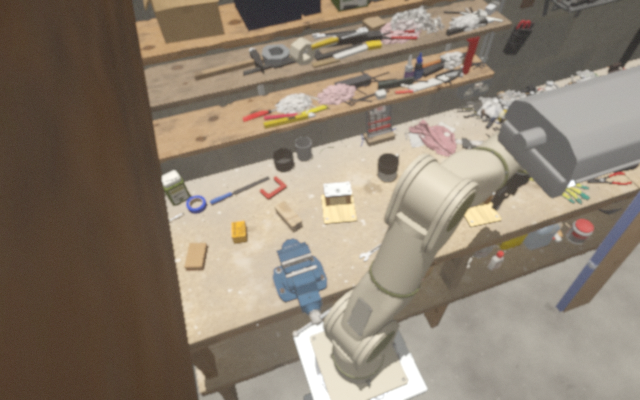

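The scene view shows the offcut at (334,175), the screw box at (338,149), the cork block at (333,131), the vice at (275,160), one jig at (327,204) and a second at (240,309). In the top view the offcut is at (290,217), with jigs at (338,203) and (481,215).
Things that could be taken for the offcut are the screw box (top 239,232) and the cork block (197,257). The plain pale bar at (290,217) matches. Of the jigs, the left one (338,203) is the target and (481,215) is the look-alike. I'll check this in one crop.

```bash
cat >> h.py <<'E'
def go(p,ax):  # tool down, tool x axis along world heading ax (rad)
    o=sensors.get_obs(); R=Rn.from_quat(o["ee_rot"])
    d=R.inv().apply(np.array(p)-o["position"]); c,s=np.cos(ax),np.sin(ax)
    r=R.inv()*Rn.from_matrix(np.array([[c,s,0],[s,-c,0],[0,0,-1.]]))
    print("shift",d.round(4),"turn",r.as_rotvec().round(4),"pos",o["position"].round(4),"head",np.degrees(np.arctan2(*R.as_matrix()[[1,0],0])).round(2))
E
python3 - <<'E'
from h import *
im=cv2.imread("pics/top0.png")[160:320,170:400];cv2.imwrite("pics/crop.png",cv2.resize(im,None,fx=3.4,fy=3.4,interpolation=cv2.INTER_CUBIC))
print(imaging.calibration("wrist"))
print(px2w("top",[[290,242],[300,270],[280,290],[338,190]],.1).round(3))
go([.47,-.08,.33],0)
E
```

```text
{'mtx': array([[330.22556021,   0.        , 320.34236697],
       [  0.        , 330.22556021, 195.02972736],
       [  0.        ,   0.        ,   1.        ]]), 'D': array([-0.0261617,  0.       ,  0.       ,  0.       ,  0.       ]), 'tool_from_camera': array([[-4.08064724e-04, -9.64289004e-01, -2.64851939e-01,
         6.76792930e-02],
       [ 9.99999866e-01, -3.08893028e-04, -4.16091042e-04,
        -1.38013541e-04],
       [ 3.19421099e-04, -2.64852073e-01,  9.64289001e-01,
        -1.25416497e-01],
       [ 0.00000000e+00,  0.00000000e+00,  0.00000000e+00,
         1.00000000e+00]])}
[[ 0.414  0.077  0.1  ]
 [ 0.299  0.078  0.1  ]
 [ 0.254  0.159  0.1  ]
 [ 0.57  -0.158  0.1  ]]
shift [ 0.4103 -0.3822 -0.0817] turn [ 0.     -0.      0.3658] pos [ 0.2236 -0.5836  0.2483] head 20.96
```

View pics/crop.png

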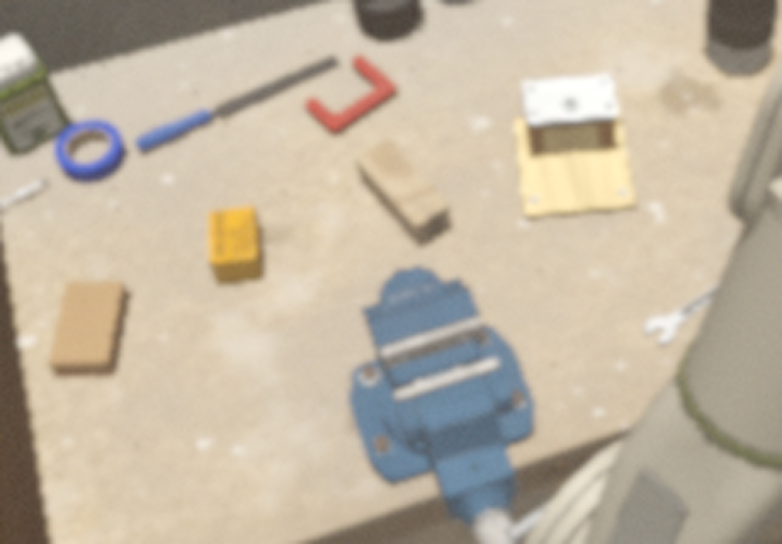

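The crop confirms the plain pine bar at crop (405,190). The jig is at (572,145), with its mouth facing the robot and a clear base in front. I'll move over for a wrist view.

```bash
python3 -m inch '[[[0.04,-0.035,-0.03,0,0,0.05,-1],[0.08,-0.07,-0.06,0,0,0.1,-1],[0.12,-0.105,-0.08,0,0,0.15,-1],[0.16,-0.14,-0.08,0,0,0.2,-1],[0.2,-0.175,-0.08,0,0,0.25,-1],[0.24,-0.21,-0.08,0,0,0.3,-1],[0.28,-0.245,-0.08,0,0,0.366,-1],[0.32,-0.28,-0.08,0,0,0.366,-1],[0.36,-0.315,-0.08,0,0,0.366,-1],[0.4,-0.35,-0.08,0,0,0.366,-1]]]'
python3 -m inch '[[[0.01,0,0,0,0,0,-1],[0.01,0,0,0,0,0,-1],[0.01,0,0,0,0,0,-1]]]'
python3 - <<'E'
from h import *
o=sensors.get_obs();im=imaging.camera("wrist");cv2.imwrite("pics/w1.png",im)
import pickle;pickle.dump(o,open("w1.pkl","wb"))
for l in("offcut_center","jig_stop"):
    for d in spotter.look_for(l,"wrist"): print(l,np.round(d["pixel"]),round(d["conf"],2),px2w("wrist",d["pixel"],.045,o)[0].round(3))
go(o["position"],0)
E
```

```text
clock: 1.5
position: [0.4496, -0.1551, 0.3287]
ee_rot: [1.0, -0.0, 0.0, 0.0]
ft_force: [1.5, -0.5, 0.1]
grip_width: 1.0
grasp_force: 0.0
clock: 1.8
position: [0.4585, -0.1582, 0.3281]
ee_rot: [1.0, -0.001, -0.0, 0.0]
ft_force: [1.0, 0.4, -0.2]
grip_width: 0.999
grasp_force: 0.0
offcut_center [157.  60.] 0.75 [0.577 0.032 0.045]
jig_stop [627. 229.] 0.85 [ 0.365 -0.572  0.045]
jig_stop [318.  68.] 0.77 [ 0.567 -0.156  0.045]
shift [ 0.0002 -0.0002  0.0001] turn [ 0.0002  0.0002 -0.0025] pos [ 0.4584 -0.1583  0.3282] head -0.14
```

View pics/w1.png

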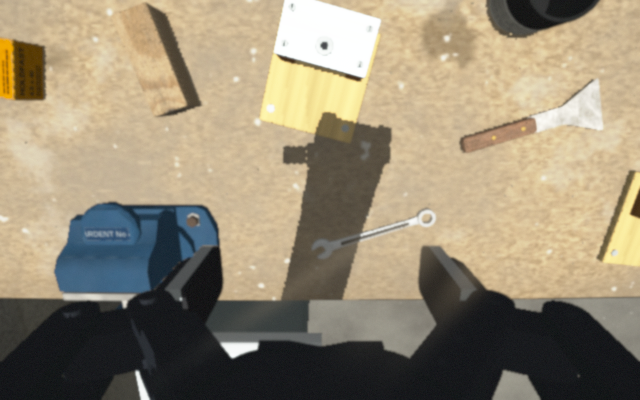

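The wrist view shows the offcut around (155,60), the jig deck at (325,40), the front corners of the jig base at (262,121) and (351,143), and the vice at (140,250). I'll zoom in for the edges.

```bash
python3 - <<'E'
from h import *
im=cv2.imread("pics/w1.png")[0:150,100:400];cv2.imwrite("pics/w1c.png",cv2.resize(im,None,fx=2.6,fy=2.6,interpolation=cv2.INTER_CUBIC))
import pickle;o=pickle.load(open("w1.pkl","rb"))
b=px2w("wrist",[[262,121],[351,143]],.012,o);print(b.round(4),np.linalg.norm(b[1]-b[0]))
E
```

```text
[[ 0.5053 -0.0814  0.012 ]
 [ 0.4763 -0.1985  0.012 ]] 0.12059655434923444
```

View pics/w1c.png

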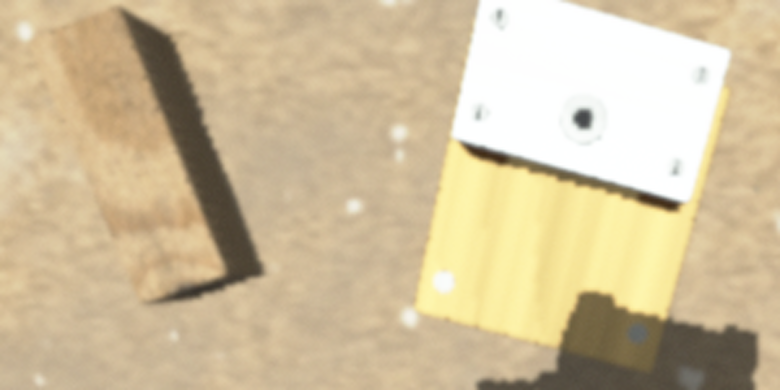

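```bash
python3 - <<'E'
from h import *
import pickle;o=pickle.load(open("w1.pkl","rb"))
w=lambda pts,z:px2w("wrist",np.array(pts)/2.6+[100,0],z,o)
deg=lambda v:np.degrees(np.arctan2(v[1],v[0])).round(1)
b=w([[417,312],[655,375],[450,145],[728,90]],.012);print(b.round(4),np.linalg.norm(b[1]-b[0]))
x1=b[0]-b[1];print("heading front edge",deg([x1[1],-x1[0]]),"left",deg(b[2]-b[0]),"right",deg(b[3]-b[1]))
for z in(.074,.08):
    d=w([[453,137],[692,205],[730,48]],z);x2=d[0]-d[1];print("deck",z,np.linalg.norm(x2),deg([x2[1],-x2[0]]),deg(d[2]-d[1]),d.round(4).tolist())
f=w([[50,30],[118,8],[225,278],[147,302]],.045);print(f.round(4),f.mean(0))
print("offcut",deg(f[0]-f[3]),deg(f[1]-f[2]),np.linalg.norm(f-np.roll(f,1,0),axis=1))
E
```

```text
[[ 0.5065 -0.0794  0.012 ]
 [ 0.4747 -0.1998  0.012 ]
 [ 0.585  -0.0989  0.012 ]
 [ 0.6093 -0.2314  0.012 ]] 0.12453850607799928
heading front edge -14.8 left -14.0 right -13.2
deck 0.074 0.1028399545839564 -15.1 -12.5 [[0.5799, -0.1085, 0.074], [0.553, -0.2078, 0.074], [0.6133, -0.2212, 0.074]]
deck 0.08 0.10121393618318543 -15.1 -12.5 [[0.579, -0.1093, 0.08], [0.5526, -0.207, 0.08], [0.6119, -0.2202, 0.08]]
[[0.6294 0.0695 0.045 ]
 [0.6375 0.0383 0.045 ]
 [0.5239 0.0031 0.045 ]
 [0.5133 0.0409 0.045 ]] [0.57600983 0.03794639 0.045     ]
offcut 13.8 17.2 [0.11950106 0.03216022 0.11897938 0.0393055 ]
```

```bash
python3 - <<'E'
from h import *
go([.552,.033,.15],np.radians(15.5))
E
```

```text
shift [ 0.0932 -0.1916  0.1782] turn [ 2.00e-04  2.00e-04 -2.73e-01] pos [ 0.4584 -0.1583  0.3282] head -0.14
```

```bash
python3 -m inch '[[[0.015,-0.03,0.02,0,0,-0.05,-1],[0.03,-0.06,0.05,0,0,-0.1,-1],[0.045,-0.095,0.08,0,0,-0.15,-1],[0.06,-0.13,0.11,0,0,-0.2,-1],[0.08,-0.165,0.145,0,0,-0.25,-1],[0.093,-0.192,0.178,0,0,-0.273,-1],[0.093,-0.192,0.178,0,0,-0.273,-1],[0.093,-0.192,0.178,0,0,-0.273,-1]]]'
python3 - <<'E'
from h import *
o=sensors.get_obs();im=imaging.camera("wrist");cv2.imwrite("pics/w2.png",im)
import pickle;pickle.dump(o,open("w2.pkl","wb"))
go([.552,.033,.02],np.radians(15.5))
for d in spotter.look_for("offcut_center","wrist"): print(np.round(d["pixel"]),round(d["conf"],2),px2w("wrist",d["pixel"],.045,o)[0].round(3))
E
```

```text
clock: 2.75
position: [0.5516, 0.0345, 0.1495]
ee_rot: [0.991, 0.136, -0.001, -0.0]
ft_force: [0.0, -0.9, 1.6]
grip_width: 1.0
grasp_force: 0.0
shift [-0.0003  0.0005  0.1306] turn [0.0005 0.0001 0.0006] pos [0.5522 0.0336 0.1506] head 15.54
[322. 160.] 0.58 [0.581 0.042 0.045]
```

View pics/w2.png

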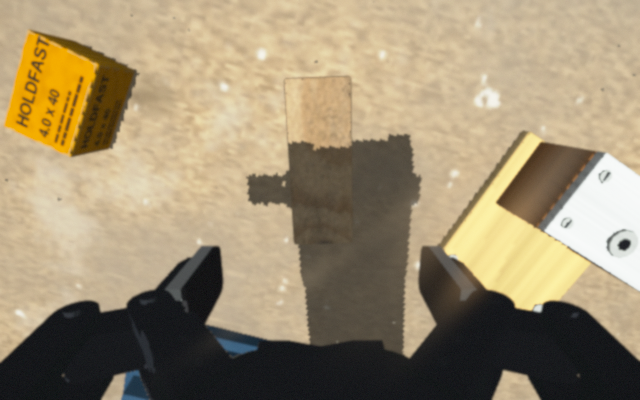

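The offcut lies nearly straight in the tool view. Its far corners are at (284,78) and (351,76), and its near end is at about row 243.

```bash
python3 - <<'E'
from h import *
import pickle;o=pickle.load(open("w2.pkl","rb"))
f=px2w("wrist",[[284,78],[351,76],[352,243],[296,243]],.045,o);print(f.round(4),f.mean(0),np.linalg.norm(f-np.roll(f,1,0),axis=1))
for v in(f[0]-f[3],f[1]-f[2]):print(np.degrees(np.arctan2(v[1],v[0])))
R=Rn.from_quat(o["ee_rot"]);print(R.inv().apply(f-o["position"]).round(4))
E
```

```text
[[0.6264 0.0807 0.045 ]
 [0.6395 0.0385 0.045 ]
 [0.526  0.003  0.045 ]
 [0.5147 0.0436 0.045 ]] [0.57665561 0.0414491  0.045     ] [0.11770067 0.04418051 0.11885055 0.042151  ]
18.358287615595597
17.360926224374435
[[ 0.0846 -0.0242  0.1043]
 [ 0.0858  0.0199  0.1043]
 [-0.0329  0.0235  0.1045]
 [-0.0329 -0.0186  0.1045]]
```

```bash
python3 -m inch '[[[0,0,0.03,0,0,-0.035,-1],[0,0,0.065,0,0,-0.035,-1],[0,0,0.1,0,0,-0.035,-1],[0,0,0.12,0,0,-0.035,-1],[0,0,0.127,0,0,-0.035,-1],[0,0,0.127,0,0,-0.035,-1]]]'
python3 -m inch '[[[0,0,0,0,0,0,0.3],[0,0,0,0,0,0,1],[0,0,0,0,0,0,1],[0,0,0,0,0,0,1],[0,0,0,0,0,0,1],[0,0,0,0,0,0,1]]]' 50
python3 -m inch '[[[0,0,-0.02,0,0,0,1],[0,0,-0.05,0,0,0,1],[0,0,-0.09,0,0,0,1],[0,0,-0.1,0,0,0,1],[0,0,-0.1,0,0,0,1],[0,0,-0.1,0,0,0,1]]]'
```

```text
clock: 3.45
position: [0.5523, 0.0337, 0.0238]
ee_rot: [0.988, 0.152, 0.0, 0.0]
ft_force: [0.2, 0.7, -0.1]
grip_width: 1.0
grasp_force: 0.0
clock: 4.05
position: [0.553, 0.0348, 0.0246]
ee_rot: [0.988, 0.153, 0.001, 0.0]
ft_force: [-0.9, -0.7, 6.1]
grip_width: 0.521
grasp_force: 52.1
clock: 4.65
position: [0.5515, 0.0346, 0.1223]
ee_rot: [0.988, 0.153, -0.001, 0.0]
ft_force: [-0.9, 0.6, -1.2]
grip_width: 0.521
grasp_force: 51.3
```

```bash
python3 - <<'E'
from h import *
go([.468,-.134,.12],np.radians(-14.2))
E
```

```text
shift [-0.1306  0.1354  0.0025] turn [4.000e-04 1.000e-03 5.555e-01] pos [0.5515 0.0346 0.1223] head 17.63
```

```bash
python3 -m inch '[[[-0.018,0.018,0,0,0,0.07,1],[-0.036,0.038,0,0,0,0.15,1],[-0.055,0.058,0,0,0,0.23,1],[-0.075,0.078,0,0,0,0.31,1],[-0.095,0.098,0,0,0,0.39,1],[-0.115,0.118,0,0,0,0.47,1],[-0.13,0.135,0.002,0,0,0.555,1],[-0.13,0.135,0.002,0,0,0.555,1],[-0.13,0.135,0.002,0,0,0.555,1]]]'
python3 - <<'E'
from h import *
o=sensors.get_obs();im=imaging.camera("wrist");cv2.imwrite("pics/w3.png",im)
import pickle;pickle.dump(o,open("w3.pkl","wb"))
go([.468,-.134,.041],np.radians(-14.2))
E
```

```text
clock: 5.55
position: [0.4682, -0.133, 0.12]
ee_rot: [0.992, -0.123, -0.001, -0.0]
ft_force: [0.5, -0.8, -1.9]
grip_width: 0.522
grasp_force: 51.3
shift [-0.0002  0.0018  0.0793] turn [-0.0005  0.0016  0.0022] pos [ 0.4687 -0.1323  0.1203] head -14.07
```

View pics/w3.png

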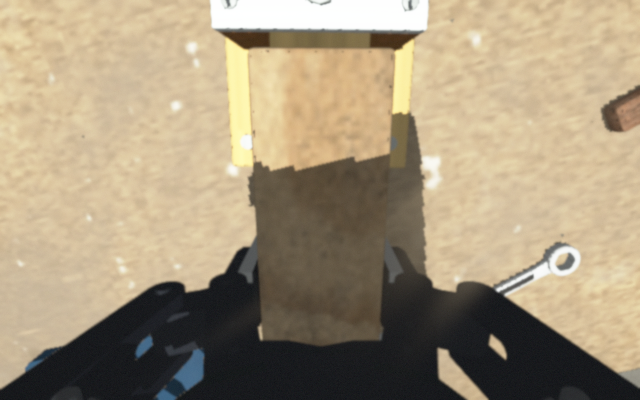

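The wrist view shows the bar's front corners at (250,48) and (393,48), the base's front corners at (234,164) and (407,165), and the deck's front edge from (213,31) to (428,29). I'll compare them in the tool frame.

```bash
python3 - <<'E'
from h import *
import pickle;o=pickle.load(open("w3.pkl","rb"));R=Rn.from_quat(o["ee_rot"])
for n,p,z in(("base front",[[234,164],[407,165]],.012),("base sides",[[229,50],[413,50]],.012),("deck",[[213,31],[428,29]],.076),("bar",[[250,48],[393,48],[382,339],[262,339]],.141)):
    t=R.inv().apply(px2w("wrist",p,z,o)-o["position"]);print(n,t.round(4).tolist(),t.mean(0).round(4))
E
```

```text
base front [[0.0264, -0.0624, 0.1079], [0.0256, 0.0615, 0.1079]] [ 0.026  -0.0005  0.1079]
base sides [[0.1023, -0.0606, 0.1077], [0.1023, 0.0604, 0.1077]] [ 1.023e-01 -1.000e-04  1.077e-01]
deck [[0.1012, -0.0511, 0.0437], [0.102, 0.0501, 0.0437]] [ 0.1016 -0.0005  0.0437]
bar [[0.0836, -0.0212, -0.0212], [0.0835, 0.0208, -0.0212], [-0.0172, 0.0225, -0.021], [-0.0172, -0.0225, -0.021]] [ 0.0332 -0.0001 -0.0211]
```

```bash
python3 -m inch '[[[0,0,0.03,0,0,0,1],[0,0,0.06,0,0,0,1],[0,0,0.075,0,0,0,1],[0,0,0.08,0,0,0,1],[0,0,0.08,0,0,0,1]]]'
python3 -m inch '[[[0.01,0,0,0,0,0,1],[0.02,0,0,0,0,0,1],[0.03,0,0,0,0,0,1],[0.04,0,0,0,0,0,1],[0.047,0,0,0,0,0,1],[0.051,0,0,0,0,0,1],[0.051,0,0,0,0,0,1],[0.051,0,0,0,0,0,1]]]'
python3 - <<'E'
from h import *
o=sensors.get_obs();im=imaging.camera("wrist");cv2.imwrite("pics/w4.png",im)
go([.468,-.134,.041],np.radians(-14.2))
E
```

```text
clock: 6.1
position: [0.469, -0.1321, 0.0407]
ee_rot: [0.992, -0.122, -0.001, -0.0]
ft_force: [0.4, 0.0, -1.2]
grip_width: 0.521
grasp_force: 51.4
clock: 6.9
position: [0.5183, -0.1455, 0.0411]
ee_rot: [0.992, -0.123, -0.0, -0.0]
ft_force: [-1.3, -1.1, -2.2]
grip_width: 0.518
grasp_force: 51.4
shift [-0.0515  0.0011  0.0002] turn [0.0001 0.0004 0.0007] pos [ 0.5182 -0.1455  0.0412] head -14.16
```

View pics/w4.png

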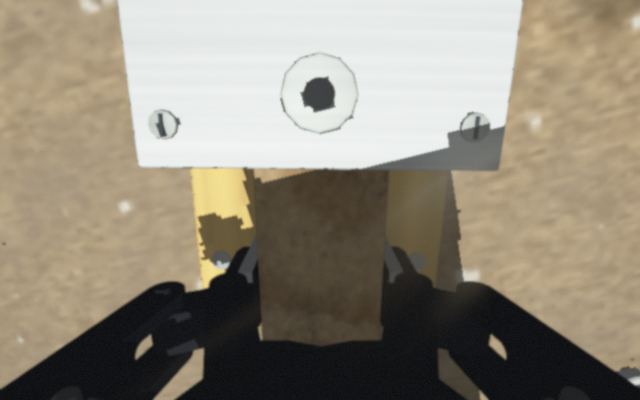

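The bar has entered centred under the deck edge (row 167) with no contact force. I'll lower it until it nearly touches the base, then creep to the stop.

```bash
python3 -m inch '[[[0,0,0.002,0,0,0,1],[0.002,0,0.003,0,0,0,1],[0.004,0,0.003,0,0,0,1],[0.005,0,0.003,0,0,0,1],[0.005,0,0.003,0,0,0,1]]]'
python3 -m inch '[[[0.001,0,0,0,0,0,1],[0.002,0,0,0,0,0,1],[0.003,0,0,0,0,0,1],[0.003,0,0,0,0,0,1]]]'
```

```text
clock: 7.45
position: [0.5236, -0.1469, 0.0383]
ee_rot: [0.992, -0.123, 0.0, -0.0]
ft_force: [0.4, 0.5, -1.3]
grip_width: 0.518
grasp_force: 51.4
clock: 7.85
position: [0.5239, -0.1469, 0.0376]
ee_rot: [0.992, -0.123, -0.003, -0.0]
ft_force: [-11.5, 3.1, 3.8]
grip_width: 0.522
grasp_force: 52.1
```

The bar is against the stop. I'll relax, lower the last millimetre and release.

```bash
python3 -m inch '[[[-0.002,0,0,0,0,0,1],[-0.002,0,0.001,0,0,0,1],[-0.002,0,0.001,0,0,0,0],[-0.002,0,0.001,0,0,0,-1],[-0.002,0,0.001,0,0,0,-1],[-0.002,0,0.001,0,0,0,-1],[-0.002,0,0.001,0,0,0,-1]]]'
python3 -m inch '[[[0,0,-0.01,0,0,0,-1],[0,0,-0.03,0,0,0,-1],[-0.01,0,-0.06,0,0,0,-1],[-0.02,0,-0.09,0,0,0,-1],[-0.04,0,-0.12,0,0,0,-1],[-0.04,0,-0.12,0,0,0,-1],[-0.04,0,-0.12,0,0,0,-1]]]'
python3 - <<'E'
from h import *
import pickle
o=sensors.get_obs();im=imaging.camera("wrist");cv2.imwrite("pics/w5.png",im);pickle.dump(o,open("w5.pkl","wb"))
E
```

```text
clock: 8.55
position: [0.5247, -0.1472, 0.0375]
ee_rot: [0.992, -0.123, 0.0, 0.0]
ft_force: [0.2, 0.3, -0.2]
grip_width: 0.994
grasp_force: 0.0
clock: 9.25
position: [0.4859, -0.1375, 0.1586]
ee_rot: [0.992, -0.123, 0.001, 0.001]
ft_force: [0.3, -0.2, 0.1]
grip_width: 0.998
grasp_force: 0.0
```

View pics/w5.png

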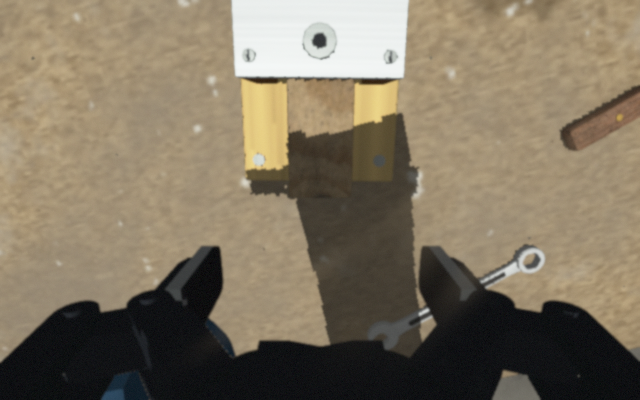

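The bar lies centred and straight in the jig. Its near end is at about row 196 and the base front is at row 181. I'll check the depth numerically.

```bash
python3 - <<'E'
from h import *
import pickle;o=pickle.load(open("w5.pkl","rb"));R=Rn.from_quat(o["ee_rot"])
for n,p,z in(("base",[[246,181],[393,181]],.012),("bar",[[289,196],[352,196],[288,80],[353,80]],.057),("deck",[[235,77],[404,77]],.076)):
    t=R.inv().apply(px2w("wrist",p,z,o)-o["position"]);print(n,t.round(4).tolist())
E
```

```text
base [[0.005, -0.0635, 0.1465], [0.005, 0.0608, 0.1466]]
bar [[0.0044, -0.023, 0.1016], [0.0043, 0.022, 0.1016], [0.083, -0.0217, 0.1018], [0.0829, 0.0208, 0.1018]]
deck [[0.0835, -0.0516, 0.0827], [0.0834, 0.0495, 0.0828]]
```

```bash
python3 -c "
from workcell import order
print(order.hand_in())"
```

```text
the job is handed in; nothing more can be done
None
```

I loaded the pine offcut into the left jig, against the stop, straight, centred and released with about 79 mm sticking out, never went near the sanding block or screw box, and handed the job in after about 9 s on the robot's clock; no verdict came back.

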